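Slide the whetstone tray through the spring gate

ROBOT

A 6-joint arm with a two-finger parallel gripper is mounted at the origin on a cart in front of the work surface, level with it; the furniture and walls round the work are solid. World frame = base frame: x ahead of the robot, y to its left, z up, the work surface at z = 0. Lengths are in mm, angles in rad, forces in N, time in s.
With the tool pointing down it reaches from about 275 to 1000 mm from the base axis. Payload 8.4 kg.
Tool frame: the origin (TCP) lies midway between the tips of the shut fingers; the grasp point (between the pads) lies 19 mm behind it; z points along the fingers, y is the line along which they close (so a half turn about z gives the same grasp; the last joint's range is limited). The gripper opens to 85 mm and grips with 20 to 120 N. Pads are 22 mm wide; open, the fingers measure 114 mm over their backs; the gripper's body (76 mm by 85 mm) begins 54 mm behind the grasp point. The pads swing forward as they close: fully open they stand 13 mm farther back than shut.
Start: joints at [-1.303, 0.353, 1.633, -0, 1.155, -0.002], TCP at [166.585, -602.393, 231.281] pointing down, gripper open.
Joint ranges: [-2.63, 2.63], [-0.92, 2.1], [0.06, 2.66], [-1.3, 4.44], [0, 2.69], [-3.02, 3.02]. Speed limits (rad/s): [2.22, 2.22, 2.79, 3.14, 3.14, 3.14].

INTERFACE

Orientations are given as [roll, pitch, yaw] about the fixed x, y, z axes, in that order (R = Rz(yaw) Ry(pitch) Rx(roll)).
In Python, from rig import monitor, imaging, r gives the robot as it stands.
- The arm moves only by the tool drive_tool, never from a script. Its argument "plan" is a list of rows, each an object of numbers: "x", "y", "z": the shift along the tool's x, y, z in units of 50 mm (1.0 is 50 mm); "ax", "ay", "az": the turn, a rotation vector about the tool's x, y, z in units of 6 degrees (1.0 is 6 degrees); "hand": the finger opening in mm, from 0 to 85.4. In form: [{"x": .., "y": .., "z": .., "ax": .., "ay": .., "az": .., "hand": ..}, ...]. A call has 1 to 8 rows; each row is the pose to reach, as a shift and turn from the pose commanded when the call began, along the tool's axes at that moment; what a row does not reach only later rows make up. A row lasts 1/10 s, in which the tool goes at most 50 mm and 8.59 degrees, less where a joint would pass 70% of its speed; a pose out of reach is approached as far as the arm can. A call with a gripper value outside its range is refused whole. The fingers move at their own pace and stop on an object; "grip_force" is the grip in N (left out, the last holds). Time passes only in rows, so rows that repeat a pose let the fingers close. It gives the time, the measured TCP pose, the force, the opening and the grip force at its end, in the units of the state.
- monitor.sense(): the state, without advancing time (a new reading comes with each control period).
- imaging.grab_frame(name): name is "side" or "top" or "wrist"; returns the picture (480x640x3 uint8, red, green, blue); there is no depth.
- imaging.camera_info(name): a dict with "mtx" (3x3 intrinsics, pixels), "R" (3x3) and "t" (3): a world point X has camera coordinates R X + t. Camera axes: x right, y down, z forward; pixel columns grow to the right and rows downward; lengths in mm; the calibration is good to about 2 mm. A picture is of the moment at which its call begins: read the wrist's pose just before it. camera_info takes no time and is no camera call; for the wrist camera it gives the pose at the moment of the call.
- r.sign_off(): hands the job in; it is judged then, once.
The state is a dict: "clock": time; "qpos": joint angles; "qvel": joint speeds; "joint_efforts": joint torques, N m; "eef_pos": TCP position; "tcp_rot": TCP orientation; "contact_force": force on the tool from outside, world axes, zero at the start; "wrist_torque": the same for the moment, N m; "opening": opening from 0.0 (shut) to 1.0 (fully open); "grasp_force": force on a finger pad.
Only numpy, scipy, OpenCV 4.12 (cv2) and the standard library are available. Lean on these libraries where they do the work, as an engineer would, in place of code of your own. Each camera call takes 0.05 s, during which the arm holds its last target. There are 200 camera calls.

TASK

Hold the yellow spring gate of the chute open with a fingertip and, while holding it, push the grey tray with the whetstone along the chute by its red board until it stands fully home against the end stop; the gate must not touch the tray on the way. Then let the gate swing shut behind the tray and leave everything alone. Grasp and lift nothing, keep the stone lying in the tray, and do not disturb the other things on the bench.

Things in the scene. Friction and masses are not known exactly. Their poses are not given: they have to be found in the camera images.
- chute: Fixed plywood and blue chute. Origin on the bench under mid-channel, at the gateway. Local +y: way of travel (roughly to the robot's left); +x: away from the robot, gate's side. Floor 6 mm above the bench, channel 70 mm wide (x -35 to 35), y from -260 mm (open end) to the end stop at 125. Walls 6 mm thick, tops 24 mm above the bench. Low hinge post at x 52, y 160 mm
- end_stop (a point): Middle of the end stop's face, chute frame (0, 125, 16) mm; the stop is 30 mm high
- gateway (a point): Channel floor at the gateway, where the gate's tooth blocks it; chute frame (0, 0, 6) mm
- gate (a joint): Yellow gate on an upright pin at chute (52, 160) mm: 0 = shut, grows as its arm swings outward (chute +x), at most 0.5 rad. A light spring shuts it when let go (1.5 to 3 N at the arm). From 0.15 rad its tooth is clear of the tray, from 0.2 with 10 mm to spare. A fingertip 26 to 40 mm above the bench passes over tooth, walls and tray rim, yet meets both red board and arm
- gate_hinge (a point): Point on the pin, 57 mm above the bench. Straight guide arm, 8 mm thick, 50 to 64 mm above the bench, above tray and board. Shut, it slants across the chute: its near side (facing the robot) is at chute x -45 mm at y -220, -36 at y -160, -12 at y 0. Pressed outward from there it opens; at 0.15 rad that side is parallel to the chute, at x 12 from y -225 to 100 mm
- gate_arm_end (a point): Free end of the guide arm, in its middle, 57 mm above the bench (rounded, 9 mm across). A finger standing in the channel on the arm's near side can slide along the arm, holding it open, while it pushes the tray
- gate_tooth (a point): Tip of the steel tooth, 16 mm above the bench (tooth 12 to 20 mm). A bracket leads to it from the arm over the far wall. Shut, it juts 17 mm into the channel at chute y -4 to 4 mm
- tray: Loose grey tray, 64 mm wide (x), 100 long (y), 20 high, about 0.35 kg, in the chute before the gate; origin: centre of its underside, axes as the chute's. Its tail is a red upright push board, 56 mm wide, 6 thick, its top 38 mm above the tray's underside (44 above the bench)
- tray_push (a point): Middle of the board's rear face at the tray's tail (tray frame 0, -50, 29 mm): push here towards +y, anywhere over the board's width, 26 to 44 mm above the bench
- tray_nose (a point): Middle of the tray's front face (tray frame 0, 50, 10 mm); home when it meets the end stop
- stone: Dark broken whetstone, 35 x 58 x 23 mm, lying loose in the tray; origin: centre of its underside, z up
- wax_pot: Bystander: pale wax pot, 74 mm across, 88 mm high; origin: centre of its underside
- tack_tin: Bystander: low green-banded tin of tacks, 77 mm across, 41 mm high; origin: centre of its underside
- dye_bottle: Bystander: dark brown bottle, 53 mm across, 162 mm high; origin: centre of its underside
- hammer: Bystander: hammer with a black handle, 121 x 257 x 32 mm, lying; origin: centre of its underside
- screwdriver: Bystander: small screwdriver with a black handle, 23 x 150 x 25 mm, lying; origin: centre of its underside
- marker: Bystander: red marker with a green cap, 14 x 134 x 16 mm, lying; origin: centre of its underside
Not all that is in view belongs to the job. What is shaped like the tray but turquoise is not meant. Leave any purple look-alike of the stone alone.

How it is judged:
By the outcome, as a careful person would: the job done as asked, in the order asked, and still so for the second after the job is handed in, with the robot touching nothing.
It also fails if it takes over 43 s, if anything falls off the work surface, if the arm or the gripper's body presses on something with over 40 N, if the wrist force passes 120 N, or if a joint passes its speed limit or range.

## Working session

There is one attempt and no reset: what is moved stays moved. The work goes in short steps, Python scripts to look and compute and a tool call to move; the robot and the scene stay as the last step left them, time stands still between calls to the robot, and variables do not carry over. Pictures are saved under pics/ and viewed, at most 10 in all, crops included, and the job is handed in when it is done.

Besides the shell and the picture viewer there is one more tool, called after "Emit:" as name(argument=value, ...) on one line, values as JSON. drive_tool: Moves the arm, as the interface text tells. Its arguments: {"type":"object","properties":{"plan":{"type":"array","items":{"type":"object","properties":{"x":{"type":"number"},"y":{"type":"number"},"z":{"type":"number"},"ax":{"type":"number"},"ay":{"type":"number"},"az":{"type":"number"},"hand":{"type":"number"}}}},"grip_force":{"type":"number"}},"required":["plan"]}

```bash
mkdir -p pics; ls
python3 - <<'E'
from rig import monitor, imaging, r
import cv2,numpy as np
for n in("top","side"):
    im=imaging.grab_frame(n); cv2.imwrite(f"pics/{n}0.png",im[:,:,::-1]); i=imaging.camera_info(n); print(n,np.round(i["mtx"],1).tolist(),np.round(-i["R"].T@i["t"]))
s=monitor.sense();print(s)
E
```

```text
pics
top [[436.6, 0.0, 325.6], [0.0, 436.6, 226.4], [0.0, 0.0, 1.0]] [ 423.    9. 1107.]
side [[547.1, 0.0, 316.5], [0.0, 547.1, 233.8], [0.0, 0.0, 1.0]] [  60. 1325.  786.]
{'clock': 0.1, 'qpos': array([-1.30337585e+00,  3.53614764e-01,  1.63404386e+00,  3.95673349e-05,
        1.15522408e+00, -2.40217330e-03]), 'qvel': array([-1.00904396e-03, -1.67133210e-03, -1.34912715e-03, -3.21980098e-04,
        1.36176581e-05, -6.75411073e-04]), 'joint_efforts': array([-1.23724596e-03, -6.06355548e+01, -3.42821288e+01, -1.08420313e-04,
        4.01290949e-03, -3.80711185e-05]), 'eef_pos': array([ 166.49774593, -601.97019092,  230.62116212]), 'tcp_rot': array([-3.14030269e+00, -3.92777558e-05,  2.69806624e-01]), 'contact_force': array([0.15531221, 0.13601133, 0.12340572]), 'wrist_torque': array([-0.05446905,  0.02289027, -0.00794709]), 'grasp_force': 0.0, 'opening': 0.9998342506835037}
```

View pics/top0.png

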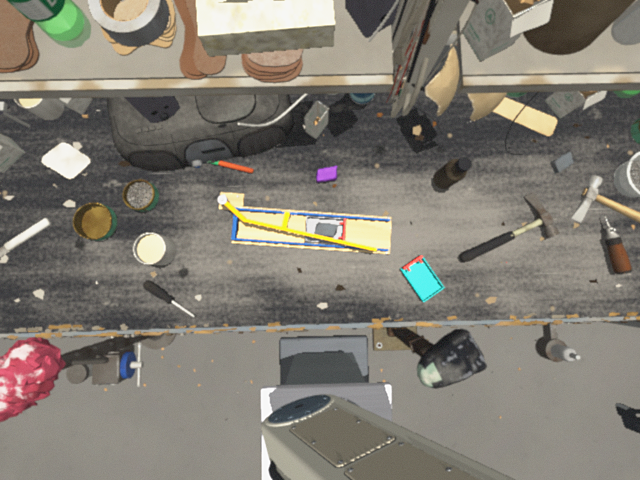

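View pics/side0.png

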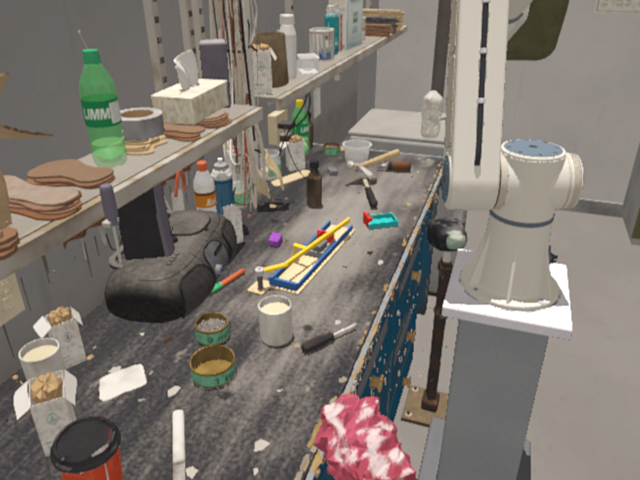

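The top view shows the chute at px (232–391, 207–253), the hinge at (222,200), the arm's free end at (376,249) and the red board near (344,229). The turquoise decoy is at (422,279). In the side view the chute is around (310,255).

```bash
cat > h.py <<'E'
import numpy as np,cv2
from rig import monitor,imaging,r
def ray(n,uv,z,info=None):
    i=info or imaging.camera_info(n); uv=np.atleast_2d(uv).astype(float)
    d=np.c_[uv,np.ones(len(uv))]@np.linalg.inv(i["mtx"]).T@i["R"]; c=-i["R"].T@i["t"]
    return c+d*((z-c[2])/d[:,2])[:,None]
def masks(im):
    h=cv2.cvtColor(im,cv2.COLOR_RGB2HSV)
    f=lambda a,b:cv2.inRange(h,a,b)
    return dict(yellow=f((22,190,140),(32,255,255)),blue=f((105,130,50),(125,255,255)),red=f((0,170,100),(6,255,255))|f((174,170,100),(180,255,255)))
E
python3 - <<'E'
from h import *
im=cv2.imread("pics/top0.png")[:,:,::-1].copy()
x0,y0,x1,y1=205,185,405,265
cv2.imwrite("pics/topc.png",cv2.resize(im[y0:y1,x0:x1],None,fx=4,fy=4,interpolation=cv2.INTER_CUBIC)[:,:,::-1])
for k,m in masks(im).items():
    m=m.copy(); q=np.zeros_like(m); q[y0:y1,x0:x1]=m[y0:y1,x0:x1]
    n,l,s,c=cv2.connectedComponentsWithStats(q)
    for j in range(1,n):
        if s[j,4]>8:
            p=np.argwhere(l==j)[:,::-1].astype(np.float32); print(k,s[j].tolist(),[v.round(1).tolist() for v in cv2.boxPoints(cv2.minAreaRect(p))])
E
```

```text
yellow [225, 202, 151, 49, 462] [[222.1999969482422, 216.3000030517578], [226.10000610351562, 199.0], [378.70001220703125, 233.60000610351562], [374.79998779296875, 250.89999389648438]]
blue [237, 208, 45, 5, 60] [[236.89999389648438, 209.39999389648438], [237.0, 208.0], [281.0, 211.39999389648438], [280.8999938964844, 212.8000030517578]]
blue [297, 213, 92, 8, 124] [[296.8999938964844, 213.89999389648438], [297.0, 212.5], [388.1000061035156, 219.0], [388.0, 220.39999389648438]]
blue [231, 215, 113, 33, 252] [[226.60000610351562, 237.5], [233.10000610351562, 214.6999969482422], [343.29998779296875, 246.10000610351562], [336.79998779296875, 268.79998779296875]]
blue [378, 249, 9, 2, 12] [[378.0, 250.0], [378.0, 249.0], [386.0, 249.0], [386.0, 250.0]]
```

View pics/topc.png

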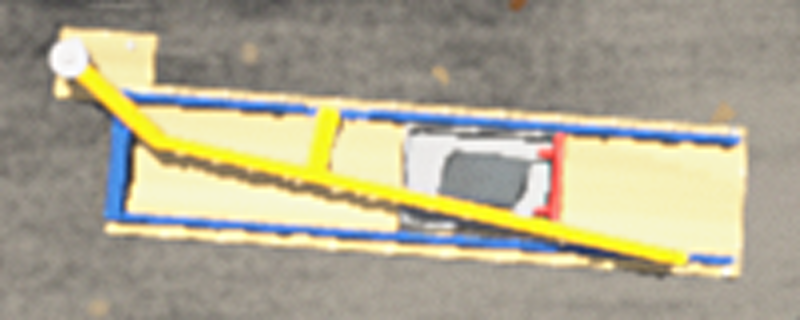

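```bash
cat >> h.py <<'E'
def fit(L,W):
    L=np.array(L,float);W=np.array(W,float)[:,:2]
    l=(L-L.mean(0))@[1,1j];w=(W-W.mean(0))@[1,1j]
    a=np.angle(np.vdot(l,w)); R=np.array([[np.cos(a),-np.sin(a)],[np.sin(a),np.cos(a)]])
    t=W.mean(0)-R@L.mean(0); return a,R,t,(L@R.T+t-W)
E
python3 - <<'E'
from h import *
P=[((743,131),24,(41,-260)),((738,265),24,(-41,-260)),((70,58),66,(52,160)),((129,124),30,(35,125)),((124,214),30,(-35,125))]
W=[ray("top",np.array(p)/4+[205,185],z)[0] for p,z,_ in P]
print(np.round(W))
a,R,t,e=fit([p[2] for p in P],W);print(a,t,np.round(e,1))
for nm,p,z in [("armend",(688,259),57),("board top rear far",(565,134),44),("board rear near",(562,222),44),("nose far",(407,127),26),("nose near",(402,222),26),("tooth br",(320,165),57)]:
    w=ray("top",np.array(p)/4+[205,185],z)[0]; print(nm,w.round(),(R.T@(w[:2]-t)).round(1))
E
```

```text
[[ 558. -174.   24.]
 [ 474. -167.   24.]
 [ 607.  237.   66.]
 [ 571.  208.   30.]
 [ 515.  212.   30.]]
-0.08051150449312285 [536.48192206  85.74823211] [[-1.7 -2.6]
 [ 0.3 -2.7]
 [-5.7  4.3]
 [10.5 -0.7]
 [-3.4  1.6]]
armend [ 477. -132.   57.] [ -41.6 -221.8]
board top rear far [556. -61.  44.] [  31.7 -144.8]
board rear near [502. -58.  44.] [ -22.5 -145.6]
nose far [565.  36.  26.] [ 32.9 -47.1]
nose near [506.  41.  26.] [-26.6 -47.5]
tooth br [540.  88.  57.] [2.8 2.9]
```

```bash
cat >> h.py <<'E'
from scipy.spatial.transform import Rotation as Ro
A=-0.0805;T0=np.array([535.,86.])
def w(lx,ly,a=A,t=T0): c,s=np.cos(a),np.sin(a); return np.array([c*lx-s*ly+t[0],s*lx+c*ly+t[1]])
def go(xyz,yaw=A):
    s=monitor.sense(); R=Ro.from_euler('xyz',s["tcp_rot"]); d=R.inv().apply(np.array(xyz)-s["eef_pos"])/50
    rv=(R.inv()*Ro.from_euler('xyz',[np.pi,0,yaw])).as_rotvec(degrees=True)/6
    print("shift",d.round(2),"turn",rv.round(2))
E
python3 -c "
from h import *
go([*w(-70,-170),231])"
```

```text
shift [ 8.29 -8.58  0.  ] turn [-0.01  0.    3.35]
```

Emit:
drive_tool(plan=[{"x":0.7,"y":-0.7,"az":0.3,"hand":0},{"x":1.4,"y":-1.4,"az":0.6,"hand":0},{"x":2.1,"y":-2.1,"az":0.9,"hand":0},{"x":2.8,"y":-2.8,"az":1.2,"hand":0},{"x":3.5,"y":-3.6,"az":1.5,"hand":0},{"x":4.2,"y":-4.3,"az":1.8,"hand":0},{"x":4.8,"y":-5.0,"az":2.1,"hand":0},{"x":5.4,"y":-5.6,"az":2.4,"hand":0}])

```text
invalid input
```

```bash
python3 -c "
from h import *
go([*w(-70,-170),231])"
```

```text
shift [ 8.29 -8.58  0.  ] turn [-0.01  0.    3.35]
```

Emit:
drive_tool(plan=[{"x":0.7,"y":-0.7,"z":0,"ax":0,"ay":0,"az":0.3,"hand":0},{"x":1.4,"y":-1.4,"z":0,"ax":0,"ay":0,"az":0.6,"hand":0},{"x":2.1,"y":-2.1,"z":0,"ax":0,"ay":0,"az":0.9,"hand":0},{"x":2.8,"y":-2.8,"z":0,"ax":0,"ay":0,"az":1.2,"hand":0},{"x":3.5,"y":-3.6,"z":0,"ax":0,"ay":0,"az":1.5,"hand":0},{"x":4.2,"y":-4.3,"z":0,"ax":0,"ay":0,"az":1.8,"hand":0},{"x":4.8,"y":-5.0,"z":0,"ax":0,"ay":0,"az":2.1,"hand":0},{"x":5.4,"y":-5.6,"z":0,"ax":0,"ay":0,"az":2.4,"hand":0}], grip_force=20)

```text
clock: 0.9
eef_pos: [352.3, -258.2, 231.2]
tcp_rot: [-3.141, 0.0, 0.017]
contact_force: [0.2, -0.5, 0.1]
opening: -0.001
grasp_force: 0.0
```

```bash
python3 -c "
from h import *
go([*w(-70,-170),231])"
```

```text
shift [ 2.05 -3.57  0.  ] turn [-0.    0.    0.93]
```

Emit:
drive_tool(plan=[{"x":0.5,"y":-0.9,"z":0,"ax":0,"ay":0,"az":0.3,"hand":0},{"x":1.0,"y":-1.8,"z":0,"ax":0,"ay":0,"az":0.6,"hand":0},{"x":1.5,"y":-2.6,"z":0,"ax":0,"ay":0,"az":0.9,"hand":0},{"x":1.9,"y":-3.3,"z":0,"ax":0,"ay":0,"az":0.93,"hand":0},{"x":2.05,"y":-3.57,"z":0,"ax":0,"ay":0,"az":0.93,"hand":0},{"x":2.05,"y":-3.57,"z":0,"ax":0,"ay":0,"az":0.93,"hand":0},{"x":2.05,"y":-3.57,"z":0,"ax":0,"ay":0,"az":0.93,"hand":0}], grip_force=20)

```text
clock: 1.6
eef_pos: [451.0, -80.2, 231.0]
tcp_rot: [3.141, 0.001, -0.078]
contact_force: [0.1, 0.1, -0.3]
opening: 0.001
grasp_force: 0.0
```

```bash
python3 -c "
from h import *
import pickle
s=monitor.sense();print(s['eef_pos'],s['tcp_rot'])
i=imaging.camera_info('wrist');im=imaging.grab_frame('wrist');pickle.dump((i,im),open('w1.pkl','wb'))
cv2.imwrite('pics/w1.png',im[:,:,::-1]);print(i['mtx'],-i['R'].T@i['t'],i['R'].round(3))"
```

```text
[450.96204459 -80.18207942 230.98417392] [ 3.14134318e+00  8.83718146e-04 -7.77051844e-02]
[[421.47572861   0.         321.26487303]
 [  0.         421.47572861 239.86908483]
 [  0.           0.           1.        ]] [516.40098028 -86.47506997 373.3999349 ] [[-0.077 -0.997 -0.   ]
 [-0.962  0.075  0.263]
 [-0.262  0.02  -0.965]]
```

View pics/w1.png

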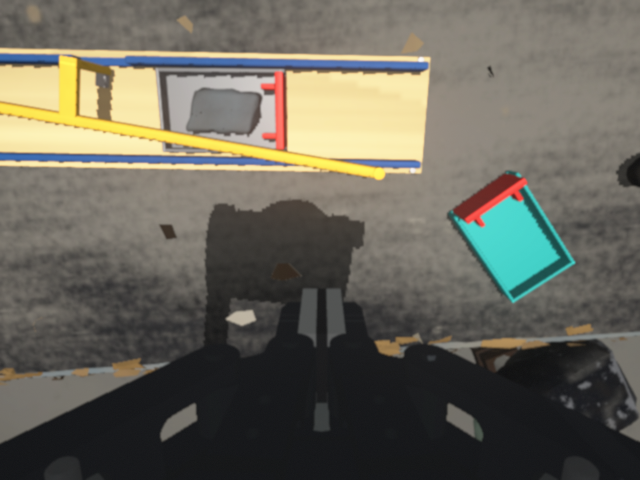

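The wrist view shows the open end with blue wall ends at (428,66) and (421,164), the board's rear edge at x≈285 (rows 72–151), and the arm's end at (380,173).

Run:
```python
from h import *
import pickle
i,im=pickle.load(open('w1.pkl','rb'))
m=masks(im)
def p(u,z): return ray("",u,z,i)[0]
b=m["blue"]
def line(r0,r1,c0,c1):
    q=np.argwhere(b[r0:r1,c0:c1])[:,::-1]+[c0,r0]; print("ext",q.min(0),q.max(0)); W=ray("",q,24,i); v=cv2.fitLine(W[:,:2].astype(np.float32),cv2.DIST_HUBER,0,.01,.01).ravel(); return v,W
f,Wf=line(45,75,150,440); n,Wn=line(150,172,0,220); n2,Wn2=line(158,172,330,440)
for v in(f,n,n2): print(v, np.arctan2(v[0],v[1])%np.pi)
print("ends",p((428,66),24),p((421,164),24))
a,R,t,e=fit([(38,-260),(-38,-260)],[p((428,66),24),p((421,164),24)]);print(a,t,e)
red=m["red"][60:165,255:300]; q=np.argwhere(red); print("red",q.min(0)+[60,255],q.max(0)+[60,255])
for k,u,z in[("far",(286,72),44),("near",(286,151),44),("arm",(380,173),57),("nose",(160,70),26),("nose2",(165,152),26)]:
    W=p(u,z); d=R.T@(W[:2]-t); print(k,W.round(1),d.round(1))
```

```text
ext [150  58] [426  68]
ext [  0 154] [219 162]
ext [392 162] [418 165]
[ 9.309058e-02  9.956576e-01  5.652909e+02 -5.780864e+01] 0.09322556
[9.6442603e-02 9.9533856e-01 5.0438141e+02 9.2209015e+01] 0.09659274
[ 1.0519208e-01  9.9445194e-01  4.8077167e+02 -1.5348969e+02] 0.105387054
ends [ 554.02369541 -172.05186144   24.        ] [ 479.5211664  -165.50657274   24.        ]
-0.08762826010178999 [539.52663193  90.22318895] [[ 0.6029333  -0.05296965]
 [-0.6029333   0.05296965]]
red [ 73 263] [149 284]
far [555.8 -63.7  44. ] [  29.7 -151.9]
near [499.5 -58.   44. ] [ -26.9 -151.2]
arm [ 478.7 -127.5   57. ] [ -41.5 -222.2]
nose [566.9  34.2  26. ] [ 32.2 -53.5]
nose2 [505.3  41.1  26. ] [-29.8 -51.9]
```

```bash
sed -i 's/^A=.*/A=-0.0925;T0=np.array([540.6,90.2])/' h.py; python3 -c "
from h import *
go([*w(-72,-180),231]);go([*w(-72,-180),33]);go([*w(18,-180),33])"
```

```text
shift [0.03 0.03 0.  ] turn [0.   0.01 0.13]
shift [0.03 0.03 3.96] turn [0.   0.01 0.13]
shift [1.83 0.06 3.96] turn [0.   0.01 0.13]
```

Emit:
drive_tool(plan=[{"x":0.03,"y":0.03,"z":0.6,"ax":0,"ay":0,"az":0.14,"hand":0},{"x":0.03,"y":0.03,"z":1.3,"ax":0,"ay":0,"az":0.14,"hand":0},{"x":0.03,"y":0.03,"z":2.0,"ax":0,"ay":0,"az":0.14,"hand":0},{"x":0.03,"y":0.03,"z":2.7,"ax":0,"ay":0,"az":0.14,"hand":0},{"x":0.03,"y":0.03,"z":3.3,"ax":0,"ay":0,"az":0.14,"hand":0},{"x":0.03,"y":0.03,"z":3.7,"ax":0,"ay":0,"az":0.14,"hand":0},{"x":0.03,"y":0.03,"z":3.96,"ax":0,"ay":0,"az":0.14,"hand":0},{"x":0.03,"y":0.03,"z":3.96,"ax":0,"ay":0,"az":0.14,"hand":0}], grip_force=20)

```text
clock: 2.45
eef_pos: [451.0, -82.7, 31.8]
tcp_rot: [-3.141, 0.003, -0.095]
contact_force: [0.0, -0.6, 1.0]
opening: -0.001
grasp_force: 0.0
```

```bash
python3 -c "
from h import *
go([*w(18,-180),33])"
```

```text
shift [ 1.83 -0.01 -0.03] turn [-0.    0.03 -0.03]
```

Now sweep outward to open the gate, gently.

Emit:
drive_tool(plan=[{"x":0.15,"y":0,"z":0,"ax":0,"ay":0,"az":0,"hand":0},{"x":0.35,"y":0,"z":-0.02,"ax":0,"ay":0,"az":0,"hand":0},{"x":0.6,"y":0,"z":-0.03,"ax":0,"ay":0,"az":0,"hand":0},{"x":0.9,"y":0,"z":-0.03,"ax":0,"ay":0,"az":0,"hand":0},{"x":1.2,"y":0,"z":-0.03,"ax":0,"ay":0,"az":0,"hand":0},{"x":1.5,"y":0,"z":-0.03,"ax":0,"ay":0,"az":0,"hand":0},{"x":1.75,"y":0,"z":-0.03,"ax":0,"ay":0,"az":0,"hand":0},{"x":1.85,"y":0,"z":-0.03,"ax":0,"ay":0,"az":0,"hand":0}], grip_force=20)

```text
clock: 3.25
eef_pos: [546.6, -90.7, 35.3]
tcp_rot: [3.141, -0.001, -0.093]
contact_force: [-2.9, -1.3, 0.2]
opening: 0.0
grasp_force: 1.2
```

```bash
python3 -c "
from h import *
s=monitor.sense();print(s['eef_pos'],s['contact_force'])
go([*w(18,-180),33]);go([*w(18,-165),33])
a=imaging.grab_frame('wrist')[40:260];b=imaging.grab_frame('top')[185:265,205:405]
b=cv2.resize(b,(640,256),interpolation=2)
cv2.imwrite('pics/c2.png',np.vstack([a,b])[:,:,::-1])"
```

```text
[546.64074544 -90.74151727  35.27051767] [-2.87792419 -1.29746572  0.23259896]
shift [-0.09  0.01  0.05] turn [ 0.   -0.01 -0.01]
shift [-0.09 -0.29  0.05] turn [ 0.   -0.01 -0.01]
```

View pics/c2.png

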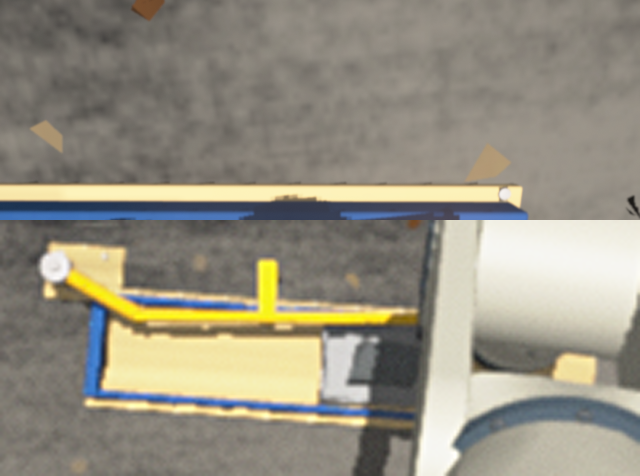

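The gate is open to about 0.22 rad, with the tray still before the gate (nose at px 322 in the lower panel). Pushing now.

Emit:
drive_tool(plan=[{"x":-0.02,"y":-0.05,"z":0.02,"ax":0,"ay":0,"az":0,"hand":0},{"x":-0.04,"y":-0.1,"z":0.03,"ax":0,"ay":0,"az":0,"hand":0},{"x":-0.04,"y":-0.15,"z":0.03,"ax":0,"ay":0,"az":0,"hand":0},{"x":-0.04,"y":-0.2,"z":0.03,"ax":0,"ay":0,"az":0,"hand":0},{"x":-0.04,"y":-0.25,"z":0.03,"ax":0,"ay":0,"az":0,"hand":0},{"x":-0.04,"y":-0.3,"z":0.03,"ax":0,"ay":0,"az":0,"hand":0},{"x":-0.04,"y":-0.36,"z":0.03,"ax":0,"ay":0,"az":0,"hand":0},{"x":-0.04,"y":-0.42,"z":0.03,"ax":0,"ay":0,"az":0,"hand":0}], grip_force=20)

```text
clock: 4.15
eef_pos: [545.0, -69.4, 33.3]
tcp_rot: [3.141, -0.0, -0.093]
contact_force: [-2.4, -4.9, -0.7]
opening: 0.002
grasp_force: 2.7
```

```bash
cat >> h.py <<'E'
def loc():
    s=monitor.sense();c,q=np.cos(A),np.sin(A);R=np.array([[c,-q],[q,c]])
    print("local",(R.T@(s["eef_pos"][:2]-T0)).round(1),s["eef_pos"][2].round(1),"F",(R.T@s["contact_force"][:2]).round(1),s["contact_force"][2].round(1),s["clock"])
E
python3 -c "
from h import *
loc();go([*w(20,-100),33])"
```

```text
local [  19.1 -158.5] 33.3 F [-1.9 -5.1] -0.7 4.15
shift [ 0.02 -1.17  0.01] turn [ 0.   -0.   -0.01]
```

Emit:
drive_tool(plan=[{"x":0,"y":-0.12,"z":0,"ax":0,"ay":0,"az":0,"hand":0},{"x":0,"y":-0.24,"z":0,"ax":0,"ay":0,"az":0,"hand":0},{"x":0.01,"y":-0.36,"z":0,"ax":0,"ay":0,"az":0,"hand":0},{"x":0.01,"y":-0.48,"z":0,"ax":0,"ay":0,"az":0,"hand":0},{"x":0.02,"y":-0.6,"z":0,"ax":0,"ay":0,"az":0,"hand":0},{"x":0.02,"y":-0.72,"z":0,"ax":0,"ay":0,"az":0,"hand":0},{"x":0.02,"y":-0.84,"z":0,"ax":0,"ay":0,"az":0,"hand":0},{"x":0.02,"y":-0.96,"z":0,"ax":0,"ay":0,"az":0,"hand":0}], grip_force=20)

```text
clock: 4.95
eef_pos: [550.3, -22.0, 33.3]
tcp_rot: [3.141, -0.0, -0.093]
contact_force: [-3.2, -6.7, -1.3]
opening: -0.003
grasp_force: 3.8
```

```bash
python3 -c "
from h import *
loc();go([*w(20,-50),33])
i=imaging.camera_info('side');im=imaging.grab_frame('side')
u,v=(540,0),(0,0)
c=im[200:310,240:370];a=imaging.grab_frame('top')[185:265,205:405]
cv2.imwrite('pics/c3.png',np.vstack([cv2.resize(c,(390,330),interpolation=2),cv2.resize(a,(390,156),interpolation=2)])[:,:,::-1])"
```

```text
local [  20.  -110.8] 33.3 F [-2.5 -7. ] -1.3 4.95
shift [-0.   -1.22  0.  ] turn [ 0.01 -0.   -0.01]
```

View pics/c3.png

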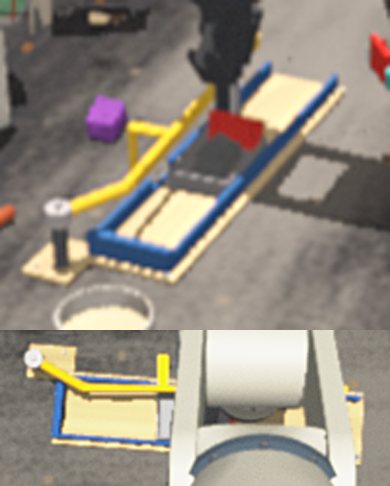

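The finger holds the arm open and pushes the red board. The tooth's bracket stands clear over the far wall, and the tray's nose is just before the gateway.

Emit:
drive_tool(plan=[{"x":0,"y":-0.12,"z":0,"ax":0,"ay":0,"az":0,"hand":0},{"x":0,"y":-0.24,"z":0,"ax":0,"ay":0,"az":0,"hand":0},{"x":0,"y":-0.36,"z":0,"ax":0,"ay":0,"az":0,"hand":0},{"x":0,"y":-0.48,"z":0,"ax":0,"ay":0,"az":0,"hand":0},{"x":0,"y":-0.6,"z":0,"ax":0,"ay":0,"az":0,"hand":0},{"x":0,"y":-0.72,"z":0,"ax":0,"ay":0,"az":0,"hand":0},{"x":0,"y":-0.84,"z":0,"ax":0,"ay":0,"az":0,"hand":0},{"x":0,"y":-0.96,"z":0,"ax":0,"ay":0,"az":0,"hand":0}], grip_force=20)

```text
clock: 5.85
eef_pos: [554.3, 25.5, 33.2]
tcp_rot: [3.14, 0.001, -0.093]
contact_force: [-3.1, -8.6, 0.4]
opening: 0.002
grasp_force: 5.0
```

```bash
python3 -c "
from h import *
loc();go([*w(20,-15),33])"
```

```text
local [ 19.6 -63.2] 33.2 F [-2.3 -8.8] 0.4 5.85
shift [ 0.01 -0.96  0.  ] turn [ 0.01  0.01 -0.01]
```

Emit:
drive_tool(plan=[{"x":0,"y":-0.12,"z":0,"ax":0,"ay":0,"az":0,"hand":0},{"x":0,"y":-0.24,"z":0,"ax":0,"ay":0,"az":0,"hand":0},{"x":0,"y":-0.36,"z":0,"ax":0,"ay":0,"az":0,"hand":0},{"x":0,"y":-0.48,"z":0,"ax":0,"ay":0,"az":0,"hand":0},{"x":0,"y":-0.58,"z":0,"ax":0,"ay":0,"az":0,"hand":0},{"x":0,"y":-0.68,"z":0,"ax":0,"ay":0,"az":0,"hand":0},{"x":0,"y":-0.78,"z":0,"ax":0,"ay":0,"az":0,"hand":0},{"x":0,"y":-0.88,"z":0,"ax":0,"ay":0,"az":0,"hand":0}], grip_force=20)

```text
clock: 6.65
eef_pos: [557.8, 68.8, 33.1]
tcp_rot: [3.14, 0.002, -0.093]
contact_force: [-5.4, -12.3, 3.2]
opening: 0.001
grasp_force: 7.0
```

```bash
python3 -c "
from h import *
loc();go([*w(20,0),33])
im=imaging.grab_frame('side');c=im[200:310,240:370];a=imaging.grab_frame('top')[185:265,205:405]
cv2.imwrite('pics/c4.png',np.vstack([cv2.resize(c,(520,440),interpolation=2),cv2.resize(a,(520,208)[:2],interpolation=2)[:150]])[:,:,::-1])"
```

```text
local [ 19.1 -19.7] 33.1 F [ -4.2 -12.8] 3.2 6.65
shift [ 0.02 -0.39  0.  ] turn [ 0.02  0.02 -0.01]
```

View pics/c4.png

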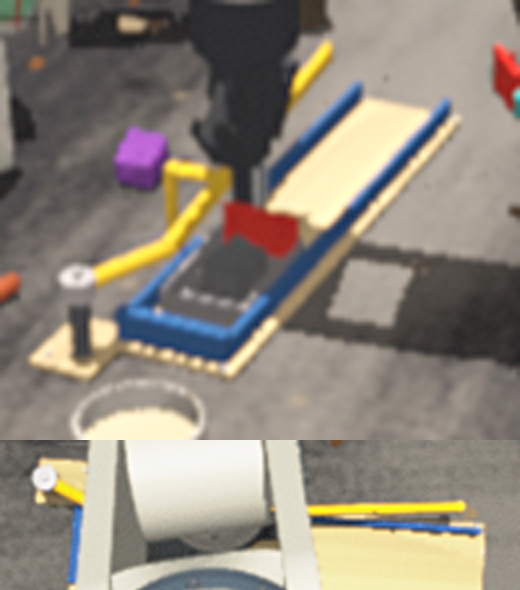

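The tray is about 25 mm short of the stop with the gate still open. I'll creep on to contact.

Emit:
drive_tool(plan=[{"x":-0.02,"y":-0.08,"z":0,"ax":0,"ay":0,"az":0,"hand":0},{"x":-0.04,"y":-0.16,"z":0,"ax":0,"ay":0,"az":0,"hand":0},{"x":-0.06,"y":-0.22,"z":0,"ax":0,"ay":0,"az":0,"hand":0},{"x":-0.06,"y":-0.28,"z":0,"ax":0,"ay":0,"az":0,"hand":0},{"x":-0.06,"y":-0.34,"z":0,"ax":0,"ay":0,"az":0,"hand":0},{"x":-0.06,"y":-0.4,"z":0,"ax":0,"ay":0,"az":0,"hand":0},{"x":-0.06,"y":-0.46,"z":0,"ax":0,"ay":0,"az":0,"hand":0}], grip_force=20)

```text
clock: 7.45
eef_pos: [556.6, 91.5, 33.0]
tcp_rot: [3.139, 0.003, -0.093]
contact_force: [-6.3, -13.8, 4.2]
opening: 0.001
grasp_force: 8.5
```

```bash
python3 -c "
from h import *
loc();go([*w(18,12),33])"
```

```text
local [15.8  2.8] 33.0 F [ -5.  -14.3] 4.2 7.45
shift [ 0.04 -0.18  0.  ] turn [ 0.02  0.03 -0.01]
```

Emit:
drive_tool(plan=[{"x":0,"y":-0.04,"z":0,"ax":0,"ay":0,"az":0,"hand":0},{"x":0,"y":-0.08,"z":0,"ax":0,"ay":0,"az":0,"hand":0},{"x":0,"y":-0.12,"z":0,"ax":0,"ay":0,"az":0,"hand":0},{"x":0,"y":-0.16,"z":0,"ax":0,"ay":0,"az":0,"hand":0},{"x":0,"y":-0.16,"z":0,"ax":0,"ay":0,"az":0,"hand":0}], grip_force=20)

```text
clock: 7.95
eef_pos: [556.8, 97.5, 33.0]
tcp_rot: [3.136, 0.004, -0.092]
contact_force: [-5.0, -25.1, 6.7]
opening: 0.0
grasp_force: 15.6
```

```bash
python3 -c "
from h import *
loc()"
```

```text
local [15.5  8.8] 33.0 F [ -2.7 -25.4] 6.7 7.95
```

Emit:
drive_tool(plan=[{"x":0,"y":-0.03,"z":0,"ax":0,"ay":0,"az":0,"hand":0},{"x":0,"y":-0.03,"z":0,"ax":0,"ay":0,"az":0,"hand":0}], grip_force=20)

```text
clock: 8.15
eef_pos: [556.7, 97.8, 33.0]
tcp_rot: [3.135, 0.004, -0.091]
contact_force: [-6.0, -32.7, 8.7]
opening: -0.002
grasp_force: 19.1
```

```bash
python3 -c "
from h import *
loc();go([*w(12,-5),33]);go([*w(-60,-10),33])
im=imaging.grab_frame('side');c=im[230:310,240:340]
cv2.imwrite('pics/c5.png',cv2.resize(c,(700,560),interpolation=2)[:,:,::-1])"
```

```text
local [15.4  9.1] 33.0 F [ -3.  -33.1] 8.7 8.15
shift [-0.07  0.28  0.  ] turn [0.07 0.04 0.01]
shift [-1.51  0.38  0.01] turn [0.07 0.04 0.01]
```

View pics/c5.png

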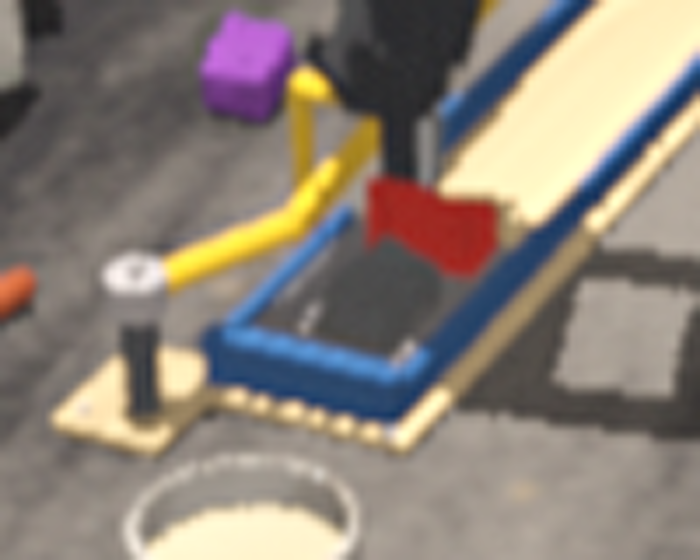

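The tray's nose sits against the end stop, confirmed by 33 N with no further movement. Now I back off the board, then ease the gate shut.

Emit:
drive_tool(plan=[{"x":0,"y":0.06,"z":0,"ax":0,"ay":0,"az":0,"hand":0},{"x":0,"y":0.14,"z":0,"ax":0,"ay":0,"az":0,"hand":0},{"x":0,"y":0.24,"z":0,"ax":0,"ay":0,"az":0,"hand":0},{"x":0,"y":0.34,"z":0,"ax":0,"ay":0,"az":0,"hand":0},{"x":-0.08,"y":0.38,"z":0,"ax":0,"ay":0,"az":0,"hand":0},{"x":-0.16,"y":0.38,"z":0,"ax":0,"ay":0,"az":0,"hand":0},{"x":-0.24,"y":0.38,"z":0,"ax":0,"ay":0,"az":0,"hand":0},{"x":-0.32,"y":0.38,"z":0,"ax":0,"ay":0,"az":0,"hand":0}], grip_force=20)

```text
clock: 9.0
eef_pos: [540.9, 85.5, 33.3]
tcp_rot: [-3.141, -0.0, -0.094]
contact_force: [-3.0, 2.7, 0.1]
opening: -0.005
grasp_force: 1.4
```

Emit:
drive_tool(plan=[{"x":-0.08,"y":0,"z":0,"ax":0,"ay":0,"az":0,"hand":0},{"x":-0.16,"y":0,"z":0,"ax":0,"ay":0,"az":0,"hand":0},{"x":-0.26,"y":0,"z":0,"ax":0,"ay":0,"az":0,"hand":0},{"x":-0.38,"y":0,"z":0,"ax":0,"ay":0,"az":0,"hand":0},{"x":-0.54,"y":0,"z":0,"ax":0,"ay":0,"az":0,"hand":0},{"x":-0.74,"y":0,"z":0,"ax":0,"ay":0,"az":0,"hand":0},{"x":-0.96,"y":0,"z":0,"ax":0,"ay":0,"az":0,"hand":0},{"x":-1.2,"y":0,"z":0,"ax":0,"ay":0,"az":0,"hand":0}], grip_force=20)

```text
clock: 9.8
eef_pos: [480.7, 90.8, 33.4]
tcp_rot: [3.142, -0.0, -0.094]
contact_force: [-0.6, 0.7, 0.3]
opening: 0.004
grasp_force: 0.0
```

```bash
python3 -c "
from h import *
loc()"
```

```text
local [-59.7  -5. ] 33.4 F [-0.6  0.6] 0.3 9.8
```

Force is gone, so the finger is clear of the gate. I'll raise it and move away to -y for a clear view.

Emit:
drive_tool(plan=[{"x":-0.1,"y":0,"z":-0.4,"ax":0,"ay":0,"az":0,"hand":0},{"x":-0.2,"y":0,"z":-1.0,"ax":0,"ay":0,"az":0,"hand":0},{"x":-0.3,"y":0,"z":-1.8,"ax":0,"ay":0,"az":0,"hand":0},{"x":-0.4,"y":0,"z":-2.6,"ax":0,"ay":0,"az":0,"hand":0},{"x":-0.4,"y":0.4,"z":-3.4,"ax":0,"ay":0,"az":0,"hand":0},{"x":-0.4,"y":1.0,"z":-4.0,"ax":0,"ay":0,"az":0,"hand":0},{"x":-0.4,"y":1.8,"z":-4.0,"ax":0,"ay":0,"az":0,"hand":0},{"x":-0.4,"y":2.6,"z":-4.0,"ax":0,"ay":0,"az":0,"hand":0}], grip_force=20)

```text
clock: 10.6
eef_pos: [449.2, -37.7, 234.5]
tcp_rot: [3.141, -0.003, -0.092]
contact_force: [0.4, -1.0, -0.8]
opening: 0.002
grasp_force: 0.0
```

Emit:
drive_tool(plan=[{"x":0,"y":0.8,"z":0,"ax":0,"ay":0,"az":0,"hand":0},{"x":0,"y":1.6,"z":0,"ax":0,"ay":0,"az":0,"hand":0},{"x":0,"y":2.4,"z":0,"ax":0,"ay":0,"az":0,"hand":0},{"x":0,"y":3.2,"z":0,"ax":0,"ay":0,"az":0,"hand":0},{"x":0,"y":4.0,"z":0,"ax":0,"ay":0,"az":0,"hand":0},{"x":0,"y":4.6,"z":0,"ax":0,"ay":0,"az":0,"hand":0},{"x":0,"y":4.8,"z":0,"ax":0,"ay":0,"az":0,"hand":0},{"x":0,"y":4.8,"z":0,"ax":0,"ay":0,"az":0,"hand":0}], grip_force=20)

```text
clock: 11.4
eef_pos: [426.5, -276.1, 233.0]
tcp_rot: [-3.141, 0.0, -0.096]
contact_force: [0.0, 0.3, 0.5]
opening: -0.004
grasp_force: 0.0
```

```bash
python3 -c "
from h import *
im=imaging.grab_frame('side')[200:310,240:370];a=imaging.grab_frame('top')[185:265,205:405]
cv2.imwrite('pics/c6.png',np.vstack([cv2.resize(a,(640,256),interpolation=2),cv2.resize(im,(390,330),interpolation=2)[:,:].copy() if 0 else np.hstack([cv2.resize(im,(390,330),interpolation=2),np.zeros((330,250,3),np.uint8)])])[:,:,::-1])"
```

```text
(no output)
```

View pics/c6.png

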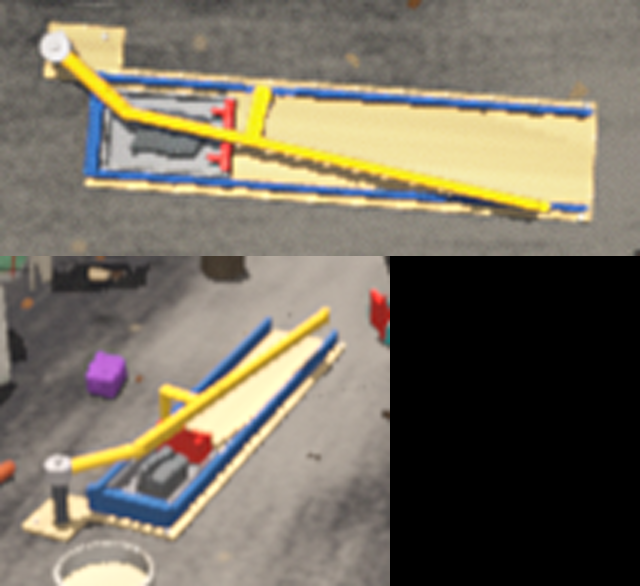

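The tray stands at the stop (nose at x≈104 beside the stop, board's rear at x≈236), the stone is in it, and the gate is shut behind it. One numeric check before handing in.

Run:
```python
from h import *
c,q=np.cos(A),np.sin(A);R=np.array([[c,-q],[q,c]])
for n,u,z in[("board",(236,100),44),("board2",(232,172),44),("armend",(548,207),57),("armend0",((688/4)*3.2,259/4*3.2),57),("stop",(103,99),30),("stop2",(99,172),30),("nose",(110,96),26),("nose2",(105,170),26)]:
    W=ray("top",np.array(u)/3.2+[205,185],z)[0]; print(n,(R.T@(W[:2]-T0)).round(1))
im=imaging.grab_frame('top')[205:250,225:290]
cv2.imwrite('pics/c7.png',cv2.resize(im,None,fx=10,fy=10,interpolation=2)[:,:,::-1])
```

```text
board [24.  16.3]
board2 [-31.4  15. ]
armend [ -42.6 -225.3]
armend0 [ -42.6 -227.1]
stop [ 19.5 120.5]
stop2 [-37.3 118.5]
nose [ 22.7 116. ]
nose2 [-35.1 114.8]
```

View pics/c7.png

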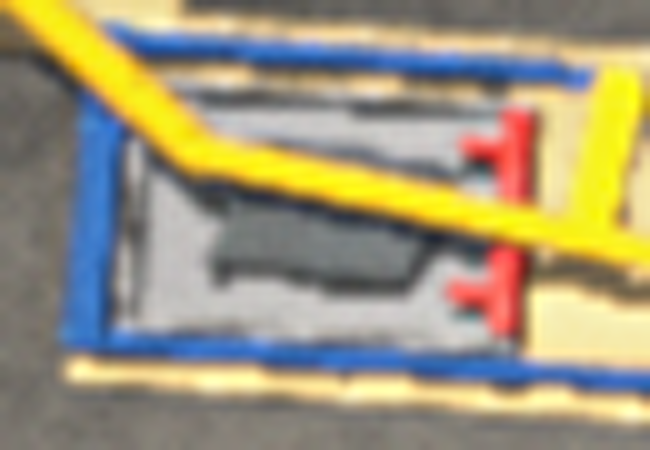

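```bash
python3 -c "
from h import *
go([*w(-100,100),233])"
```

```text
shift [-0.41 -9.47  0.01] turn [-0.01  0.   -0.  ]
```

Emit:
drive_tool(plan=[{"x":0,"y":-0.7,"z":0,"ax":0,"ay":0,"az":0,"hand":0},{"x":0,"y":-1.5,"z":0,"ax":0,"ay":0,"az":0,"hand":0},{"x":0,"y":-2.4,"z":0,"ax":0,"ay":0,"az":0,"hand":0},{"x":-0.1,"y":-3.3,"z":0,"ax":0,"ay":0,"az":0,"hand":0},{"x":-0.2,"y":-4.2,"z":0,"ax":0,"ay":0,"az":0,"hand":0},{"x":-0.3,"y":-5.1,"z":0,"ax":0,"ay":0,"az":0,"hand":0},{"x":-0.4,"y":-6.0,"z":0,"ax":0,"ay":0,"az":0,"hand":0},{"x":-0.4,"y":-6.8,"z":0,"ax":0,"ay":0,"az":0,"hand":0}], grip_force=20)

```text
clock: 12.35
eef_pos: [437.3, 67.8, 233.5]
tcp_rot: [-3.141, -0.0, -0.091]
contact_force: [1.0, 0.1, 0.5]
opening: 0.003
grasp_force: 0.0
```

Emit:
drive_tool(plan=[{"x":0,"y":-0.8,"z":0,"ax":0,"ay":0,"az":0,"hand":0},{"x":0,"y":-1.6,"z":0,"ax":0,"ay":0,"az":0,"hand":0},{"x":0,"y":-2.3,"z":0,"ax":0,"ay":0,"az":0,"hand":0},{"x":0,"y":-2.6,"z":0,"ax":0,"ay":0,"az":0,"hand":0},{"x":0,"y":-2.6,"z":0,"ax":0,"ay":0,"az":0,"hand":0},{"x":0,"y":-2.6,"z":0,"ax":0,"ay":0,"az":0,"hand":0}], grip_force=20)

```text
clock: 12.95
eef_pos: [450.2, 193.9, 233.1]
tcp_rot: [3.141, 0.001, -0.092]
contact_force: [-0.4, -0.8, 0.0]
opening: -0.003
grasp_force: 0.0
```

Run:
```python
from h import *
loc()
i=imaging.camera_info('wrist');im=imaging.grab_frame('wrist');np.save('w2.npy',im)
def px(P):
    c=i["R"]@P+i["t"]; return (i["mtx"]@c)[:2]/c[2]
for lx in(-22,-10,20):
    print("x",lx)
    prev=None
    for ly in np.arange(140,12,-1.0 if 1 else 2):
        if 112<ly<30: continue
        z=26
        u=px(np.array([*w(lx,ly),z])); c=im[int(round(u[1])),int(round(u[0]))]
        if ly>106 or ly<32: print(int(ly),u.round().astype(int).tolist(),c.tolist(),end=" | ")
    print()
```

```text
local [-99.6  94.9] 233.1 F [-0.4 -0.9] 0.0 12.95
x -22
140 [263, 110] [119, 113, 106] | 139 [264, 110] [122, 116, 108] | 138 [265, 110] [125, 119, 111] | 137 [267, 110] [132, 127, 117] | 136 [268, 110] [131, 126, 118] | 135 [269, 110] [131, 125, 117] | 134 [270, 110] [131, 125, 116] | 133 [272, 110] [137, 131, 123] | 132 [273, 110] [129, 132, 144] | 131 [274, 110] [98, 122, 172] | 130 [275, 110] [79, 122, 192] | 129 [277, 110] [79, 126, 201] | 128 [278, 110] [80, 128, 203] | 127 [279, 110] [80, 129, 205] | 126 [280, 110] [81, 130, 207] | 125 [282, 110] [83, 133, 211] | 124 [283, 110] [82, 131, 207] | 123 [284, 110] [76, 119, 187] | 122 [285, 110] [65, 94, 144] | 121 [287, 110] [63, 62, 66] | 120 [288, 110] [85, 82, 80] | 119 [289, 110] [125, 122, 121] | 118 [291, 110] [172, 169, 168] | 117 [292, 110] [147, 144, 143] | 116 [293, 110] [139, 136, 134] | 115 [294, 110] [176, 173, 171] | 114 [296, 110] [217, 213, 211] | 113 [297, 110] [218, 214, 211] | 112 [298, 110] [218, 214, 211] | 111 [299, 110] [218, 214, 211] | 110 [301, 110] [218, 214, 211] | 109 [302, 110] [216, 213, 210] | 108 [
[... 3190 characters left out ...]
] | 110 [300, 53] [251, 224, 83] | 109 [301, 53] [253, 229, 85] | 108 [303, 53] [254, 238, 90] | 107 [304, 53] [254, 240, 91] | 31 [403, 53] [253, 117, 107] | 30 [404, 53] [253, 115, 105] | 29 [406, 53] [253, 106, 95] | 28 [407, 53] [252, 99, 87] | 27 [408, 53] [252, 95, 83] | 26 [410, 53] [251, 91, 78] | 25 [411, 53] [251, 90, 77] | 24 [412, 53] [249, 87, 74] | 23 [413, 53] [237, 79, 67] | 22 [415, 53] [228, 83, 71] | 21 [416, 53] [253, 109, 97] | 20 [417, 53] [255, 125, 112] | 19 [419, 53] [254, 122, 109] | 18 [420, 53] [254, 117, 104] | 17 [421, 53] [254, 117, 101] | 16 [423, 53] [246, 187, 135] | 15 [424, 53] [246, 224, 161] | 14 [425, 53] [248, 231, 170] | 13 [426, 53] [249, 231, 171] |
```

Run:
```python
from h import *
c,q=np.cos(A),np.sin(A);R=np.array([[c,-q],[q,c]])
for n,u,z in[("stop face",(285,110),30),("stop back",(273.5,110),30),("rim front",(287,110),26),("board rear",(419,110),44),("board front/top",(411.5,110),44)]:
    W=ray("wrist",u,z)[0]; print(n,(R.T@(W[:2]-T0)).round(1))
```

```text
stop face [-22.  121.5]
stop back [-22.  130.5]
rim front [-21.9 120.2]
board rear [-22.5  19.5]
board front/top [-22.5  25.2]
```

```bash
python3 -c "
from rig import r
print(r.sign_off())"
```

```text
the job is handed in; nothing more can be done
None
```

The job is handed in: with the gate held open, the tray was pushed along the chute until it met firm resistance (about 33 N) at the end stop. The final images show its nose within about 1–2 mm of the stop face, the stone in the tray, the gate shut behind it, and the arm clear of everything.

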